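Enable the bench laser welder with its key

ROBOT

A 6-joint arm with a two-finger parallel gripper is mounted at the origin on the work surface. World frame = base frame: x ahead of the robot, y to its left, z up, the work surface at z = 0. Lengths are in mm, angles in rad, forces in N, time in s.
With the tool pointing down it reaches from about 275 to 825 mm from the base axis. Payload 5.2 kg.
Tool frame: the origin (TCP) lies at the very end of the fingers, on their centre line; the grasp point (between the pads) lies 19 mm behind it; z points along the fingers, y is the direction in which the jaws open and shut (so a half turn about z gives the same grasp; the last joint's range is limited). The gripper opens to 93 mm and grips with 3 to 60 N. Pads are 15 mm wide; open, the fingers measure 128 mm over their backs; the gripper's body (75 mm by 188 mm) begins 65 mm behind the grasp point.
Start: joints at [-1.441, 0.259, 1.535, -0, 1.348, -0.203], TCP at [179.701, -519.82, 218.653] pointing down, gripper open.
Joint ranges: [-3.14, 3.14], [-0.91, 2.08], [0.19, 2.58], [-1.22, 4.36], [0.22, 2.71], [-3.12, 3.12]. Speed limits (rad/s): [2.57, 2.57, 3.14, 3.14, 3.14, 3.14].

INTERFACE

Orientations are given as [roll, pitch, yaw] about the fixed x, y, z axes, in that order (R = Rz(yaw) Ry(pitch) Rx(roll)).
In Python, from bench import robot gives the robot as it stands. The module is installed in compiled form; this text tells all that it offers. Calls block until the motion is done:
- robot.move_ptp(position, orientation): joint-space move of the TCP to a pose.
- robot.move_linear(position, ori=None, speed=150, f_stop=None): straight line of the TCP; ori=None keeps the orientation; speed is the mean speed in mm/s. With f_stop (N) it stops when the force on the tool has changed by that much, and returns True; else False.
- robot.move_j(angles): joint-space move.
- robot.move_gripper(opening): opening from 0.0 (shut) to 1.0 (fully open); the grip force is fixed at half the most; returns when the fingers have stopped.
- robot.sleep(seconds).
- robot.inverse_kinematics(position, orientation): joint angles nearest the present ones, or None.
- robot.get_image(name): name is "side" or "top" or "wrist"; returns a dict with "img" (384x512x3 uint8, blue, green, red), "fovy" (degrees; the focal length in pixels is half the picture's height over the tangent of half this angle, whatever the lens; pixels are square), "cx", "cy" (the principal point, pixels), "eye" and "orientation" of the camera in the world. Camera axes: x right, y down, z forward; pixel columns grow to the right and rows downward; lengths in mm; the calibration is good to about 2 mm. A picture is of the moment at which its call begins. There is no depth.
A pose or a line that the arm cannot do raises robot.MotionError and nothing moves.
- robot.hand_in(): hands the job in, once; it reports no verdict.
Readings, each from a call of its own:
- robot.current_t(): time.
- robot.current_qpos(): joint angles.
- robot.current_joint_vel(): joint speeds.
- robot.current_joint_efforts(): joint torques, N m.
- robot.current_tcp_pos(): TCP position.
- robot.current_eef_rot(): TCP orientation.
- robot.current_contact_force(): force on the tool from outside, world axes, zero at the start.
- robot.current_ft_torque(): the same for the moment, N m.
- robot.current_gripper_width(): opening from 0.0 (shut) to 1.0 (fully open).
Only numpy, scipy, OpenCV 4.12 (cv2) and the standard library are available. Lean on these libraries where they do the work, as an engineer would, in place of code of your own. Each camera call takes 0.05 s, during which the arm holds its last target. There are 200 camera calls.

TASK

Switch on the laser welder's enable switch: lift the red-headed key out of the wooden key stand, push its blade fully down into the keyway of the red switch barrel while the switch is still off, and then turn it clockwise (seen from above) as far as it goes, to the green mark. Let go and leave the red key standing in the switch, and leave the blue-headed key standing in its place in the key stand.

Things in the scene. Friction and masses are not known exactly. Their poses are not given: they have to be found in the camera images.
- red_key_head (a point): Red key, loose, about 60 g, standing blade down in the stand; the point is the centre of its head: 14 mm thick (x: grip across this from above), 36 wide (y), 44 tall (z up). Below it a steel blade 8 (x) by 18 (y) mm, 40 long, its tip 62 mm under the point, 30 mm of it in the well. Same both ways round (half turn about z).
- blue_key_head (a point): Head centre of the blue key, the wrong one: same shape and axes, loose, in the other well. The stand is a light wooden block, 70 x 150 x 36 mm, fixed to the bench; its two wells are 76 mm apart along the keys' y; either key may be in either.
- keyway (a point): Mouth centre of the keyway, on top of a red barrel (47 mm across, top 86 mm above the bench) on a fixed grey box 120 x 120 x 50. Slot 21 mm (y) by 11 (x), 30 deep, z up, top 6 mm flared at 45 degrees to 33 x 23. Key's width goes along y, either way round; fully home its head centre is 32 mm above this point. Axes turn with the barrel; its yellow pointer is on +x.
- key_switch (a joint): Turn of the barrel, rad: 0 at off (at the start, yellow pointer at the white mark), growing clockwise seen from above to a firm stop at 1.31 (75 degrees): on, green mark. Stays where left (friction 0.05 N m, no spring). A key has about 8 degrees of play in the slot before the barrel follows.
Things that resemble listed ones, but are neither listed nor needed, are in the scene too. What is shaped like the part that bears red_key_head but black or purple is not meant.

How it is judged (in metres and radians):
On the way, in this order (a step that is already met when the one before it is completed fails the run):
1. the red key is home in the keyway with the switch still off (horizontal distance between red_key_head and keyway below 0.012 m and z of red_key_head in the frame of keyway below 0.042 m and angle between red_key_head's own z axis and vertical below 0.2 rad and value of joint key_switch below 0.4 rad), for 0.1 s.
2. the switch is turned to on with the key in it (horizontal distance between red_key_head and keyway below 0.012 m and z of red_key_head in the frame of keyway below 0.042 m and value of joint key_switch above 1.05 rad), for 0.1 s.
At the end, for the whole second after the job is handed in: The switch is at on (above 1.05 rad, within 15 degrees of its stop); the red key stands in the keyway, upright within 11 degrees, its head within 12 mm of the keyway's axis and at most 10 mm short of fully home; the blue key's head is within 20 mm of where it was (all of step 2 and angle between red_key_head's own z axis and vertical below 0.2 rad and distance of blue_key_head from where it was at the start of the episode below 0.02 m); the robot touches nothing.
It fails at once if the blue key is pulled out of its place (distance of blue_key_head from where it was at the start of the episode above 0.03 m).
It also fails if it takes over 45 s, if anything falls off the work surface, if the arm or the gripper's body presses on something with over 40 N, if the wrist force passes 120 N, or if a joint passes its speed limit or range.

## Working session

There is one attempt and no reset: what is moved stays moved. The work goes in short steps, each a Python script; the robot and the scene stay as the last script left them, time stands still between calls to the robot, and variables do not carry over. Pictures are saved under pics/ and viewed, about 8 in all and at most 12, crops included, and the job is handed in when it is done.

```bash
mkdir -p pics; python3 - <<'E'
from bench import robot
import cv2,numpy as np,pickle
d={}
for n in("top","side","wrist"):
    r=robot.get_image(n); d[n]=r
    print(n,r["fovy"],r["cx"],r["cy"],r["eye"],r["orientation"])
pickle.dump(d,open("d0.pkl","wb"))
cv2.imwrite("pics/a_top.png",d["top"]["img"]);cv2.imwrite("pics/a_side.png",d["side"]["img"])
print(robot.current_t(),robot.current_eef_rot())
E
```

```text
top 43.46641480632396 255.39807209501262 190.5280741725473 [ 437.92590107   16.31492579 1003.60788475] [-3.02360404 -0.00877326 -1.57384665]
side 42.96998277136574 249.00201165228157 200.2661190209185 [165.85531921 604.03805351 560.85289533] [-2.19760239 -0.00408802 -2.54381906]
wrist 68.95544408533164 258.07094924192 190.1841415205898 [ 248.39995811 -496.31185774  384.11653032] [ 2.87253759e+00  1.86361338e-03 -1.23617945e+00]
0.15 [-3.14027871e+00 -2.53685356e-04  3.32822307e-01]
```

View pics/a_top.png

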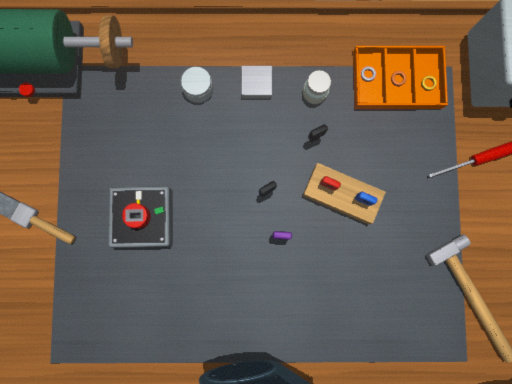

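View pics/a_side.png

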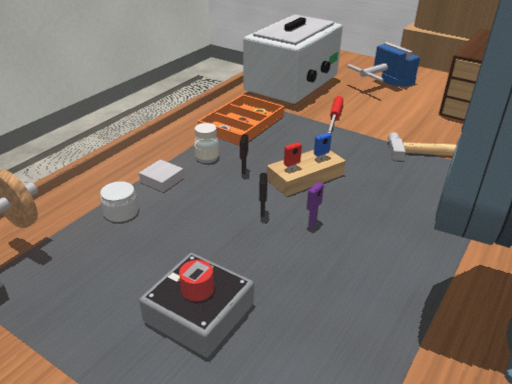

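The red key candidates are:
- The red key in the stand at top (330,183) / side (292,155). This is my choice.
- The blue key at (367,198).
- The black keys at (267,188) and (318,132).
- The purple key at (282,236).
- The red screwdriver handle at (492,153), the red button at (26,90) and the red barrel at (135,215).

The pointer is at (138,196) and the green mark at (159,210).

```bash
cat > h.py <<'E'
import numpy as np,cv2
from scipy.spatial.transform import Rotation as R
def cast(r,px,z):
    px=np.atleast_2d(np.asarray(px,float)); f=r["img"].shape[0]/2/np.tan(np.radians(r["fovy"])/2)
    d=np.c_[(px[:,0]-r["cx"])/f,(px[:,1]-r["cy"])/f,np.ones(len(px))]@R.from_euler("xyz",r["orientation"]).as_matrix().T
    e=np.asarray(r["eye"]); return e+d*((z-e[2])/d[:,2])[:,None]
def mask(r,col):
    h=cv2.cvtColor(r["img"],cv2.COLOR_BGR2HSV); H,S,V=cv2.split(h)
    m={"red":((H<6)|(H>174))&(S>170)&(V>70),"blue":(H>100)&(H<125)&(S>150)&(V>70),"yellow":(H>24)&(H<35)&(S>100)&(V>120),
       "green":(H>50)&(H<80)&(S>120)&(V>80)}[col]
    return m.astype(np.uint8)*255
def blobs(r,col,amin=15):
    cs,_=cv2.findContours(mask(r,col),cv2.RETR_EXTERNAL,cv2.CHAIN_APPROX_NONE)
    return sorted([c for c in cs if cv2.contourArea(c)>=amin],key=cv2.contourArea,reverse=True)
E
python3 - <<'E'
import pickle,cv2
from h import *
d=pickle.load(open("d0.pkl","rb"));r=d["top"]
for c,z in(("red",90),("blue",90),("yellow",86),("green",50)):
    for b in blobs(r,c,6):
        q=cv2.minAreaRect(b); p=cast(r,[q[0]],z)[0]; e=cast(r,cv2.boxPoints(q),z)
        v=[e[1]-e[0],e[2]-e[1]]; n=[np.linalg.norm(x) for x in v]; L=v[int(np.argmax(n))]
        print(c,np.round(q[0]),p.round(1),np.round(n,1),"ang",np.degrees(np.arctan2(L[1],L[0])).round(1))
E
```

```text
red [136. 215.] [500.  235.3  90. ] [51.2 45.5] ang -90.1
red [492. 154.] [ 617.  -450.8   90. ] [85.4 22.7] ang -71.8
red [26. 89.] [746.3 454.5  90. ] [26.3 31.3] ang -116.8
red [331. 183.] [ 561.1 -136.3   90. ] [16.6 34.4] ang -112.2
blue [367. 198.] [ 530.5 -204.5   90. ] [16.6 35.3] ang -112.2
green [27. 34.] [877.3 477.2  50. ] [108.3 113.8] ang -89.9
green [159. 210.] [512.3 199.3  50. ] [17.4 11.4] ang -71.5
```

```bash
python3 - <<'E'
from bench import robot
from h import *
import pickle
pi=np.pi;d={}
for n,p,y in(("sw",(498,233,200),90),("key",(561,-137,195),67)):
    robot.move_ptp(p,(pi,0,np.radians(y))); robot.sleep(.2)
    d[n]=robot.get_image("wrist"); print(n,robot.current_t(),robot.current_qpos().round(2) if hasattr(robot.current_qpos(),'round') else robot.current_qpos(),robot.current_tcp_pos())
pickle.dump(d,open("d1.pkl","wb"))
cv2.imwrite("pics/b.png",np.hstack([cv2.resize(d[k]["img"],(400,300)) for k in d]))
for k,c,z in(("sw","red",86),("sw","yellow",86),("key","red",90),("key","blue",90),("sw","green",50)):
    for b in blobs(d[k],c,200):
        q=cv2.minAreaRect(b); p=cast(d[k],[q[0]],z)[0]; e=cast(d[k],cv2.boxPoints(q),z)
        v=[e[1]-e[0],e[2]-e[1]]; n=[np.linalg.norm(x) for x in v]; L=v[int(np.argmax(n))]
        print(k,c,np.round(q[0]),p.round(1),np.round(n,1),"ang",np.degrees(np.arctan2(L[1],L[0])).round(1))
E
```

```text
sw 3.275 [ 0.23  0.27  1.56 -0.    1.31  0.23] [498.22251748 232.58317352 199.9877213 ]
key 4.925 [-0.43  0.32  1.5   0.    1.31 -0.03] [ 561.18489738 -135.90496752  195.12945755]
sw red [261. 178.] [500.4 241.7  86. ] [42.2 49.5] ang -88.6
key red [262. 186.] [ 565.7 -135.3   90. ] [12.8 39.4] ang -112.2
```

View pics/b.png

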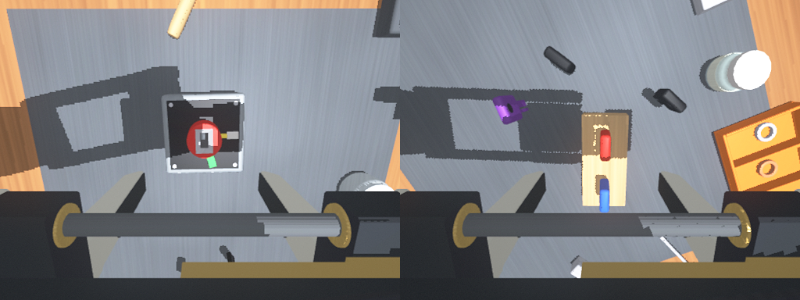

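```bash
python3 - <<'E'
import pickle,cv2
from h import *
d=pickle.load(open("d1.pkl","rb"))
a=d["sw"]["img"][138:218,211:311]; b=d["key"]["img"][146:276,212:312][:80+50]
a=cv2.resize(a,None,fx=4,fy=4,interpolation=0); b=cv2.resize(b,None,fx=4,fy=4,interpolation=0)
o=np.zeros((520,800,3),np.uint8);o[:320,:400]=a;o[:,400:]=b
cv2.imwrite("pics/c.png",o)
E
```

```text
(no output)
```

View pics/c.png

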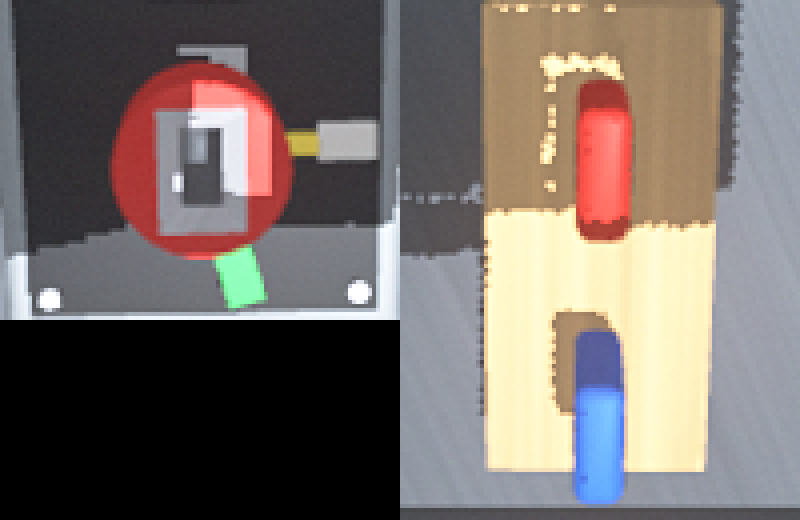

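The crop confirms the red-headed key in the wooden stand, with its head top centred near wrist pixel (263,187). The flare of the slot is centred at (261.4,180.9) with its long side along world y. The pointer is to the right (+x).

```bash
python3 - <<'E'
from bench import robot
from h import *
import pickle
d=pickle.load(open("d1.pkl","rb"))
print("keyway",cast(d["sw"],[(261.4,180.9)],86)); K=cast(d["key"],[(263,187.3)],90)[0]; print("key",K)
o=(np.pi,0,np.radians(67.8)); x,y=(K[:2]+[563.5,-137.8])/2
robot.move_linear((x,y,110),o); robot.move_linear((x,y,50),speed=80,f_stop=15)
print(robot.current_tcp_pos(),robot.current_contact_force())
robot.move_gripper(0.0); print("w",robot.current_gripper_width()*93,robot.current_contact_force())
robot.move_linear((x,y,190),speed=100); print("w",robot.current_gripper_width()*93,robot.current_tcp_pos(),robot.current_contact_force(),robot.current_t())
D={n:robot.get_image(n) for n in("wrist","side","top")}; pickle.dump(D,open("d2.pkl","wb"))
cv2.imwrite("pics/d.png",np.hstack([cv2.resize(D[k]["img"],(400,300)) for k in("wrist","side")]))
E
```

```text
keyway [[500.78167121 238.1030627   86.        ]]
key [ 565.60346155 -136.69328481   90.        ]
[ 564.96215634 -137.42226235   50.40755733] [-0.07452785  0.33287146 -0.11562094]
w 13.99312038749304 [-0.78068241 -0.35357406 -0.13911855]
w 13.927696771648087 [ 564.15287049 -137.06561135  189.21555731] [ 0.24780988  0.87871727 -0.18189283] 9.2917
```

View pics/d.png

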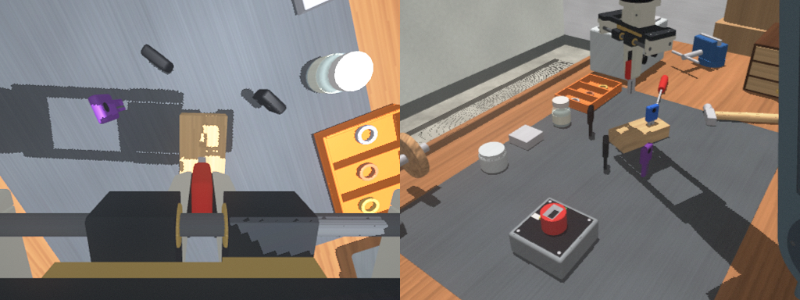

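Key held (14.0 mm opening), blue still in place. Moving over the keyway and inserting.

```bash
python3 - <<'E'
from bench import robot
from h import *
o=(np.pi,0,np.pi/2); x,y=500.8,238.4
robot.move_ptp((x,y,185),o); robot.sleep(.2)
robot.move_linear((x,y,138),speed=100); robot.sleep(.1)
print(robot.current_tcp_pos(),robot.current_contact_force())
s=robot.move_linear((x,y,100),speed=40,f_stop=20)
print(s,robot.current_tcp_pos(),robot.current_contact_force(),robot.current_ft_torque(),robot.current_gripper_width()*93,robot.current_t())
D={n:robot.get_image(n) for n in("wrist","side")}
a=cv2.resize(D["side"]["img"][180:360,120:280],None,fx=2.5,fy=2.5)
b=cv2.resize(D["wrist"]["img"][120:300,180:340],None,fx=2.5,fy=2.5)
cv2.imwrite("pics/e.png",np.hstack([a,b]))
E
```

```text
[501.48819185 238.53015562 138.84224713] [-0.23392681 -0.06572798 -1.00400016]
False [500.54068551 238.79185082  99.97060917] [-1.81423669  4.68032084 -0.16908836] [0.99035536 0.16131366 0.04952171] 13.904379845754056 12.875
```

View pics/e.png

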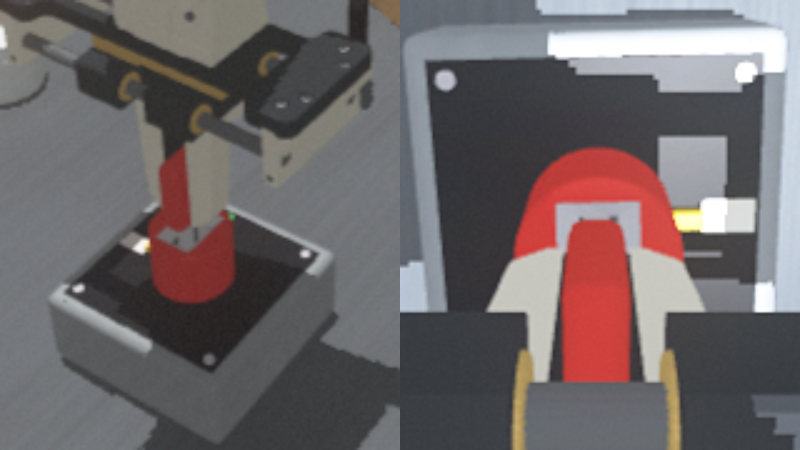

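The blade is in the slot with the pointer still at the white mark. I'll confirm the bottom, then turn in steps while watching the moment.

```bash
python3 - <<'E'
from bench import robot
from h import *
x,y=500.8,238.4
s=robot.move_linear((x,y,97),speed=20,f_stop=10)
p=robot.current_tcp_pos(); print(s,p,robot.current_contact_force()); z=max(p[2],99)
for a in(15,30,45,60,70,76,80,83,86):
    robot.move_ptp((x,y,z),(np.pi,0,np.radians(90-a))); robot.sleep(.1)
    f,t=robot.current_contact_force(),robot.current_ft_torque()
    print(a,np.round(robot.current_eef_rot()[2]*57.3,1),np.round(f,1),np.round(t,2),round(robot.current_gripper_width()*93,2),round(robot.current_t(),2))
    if abs(t[2])>1.2: break
D={n:robot.get_image(n) for n in("wrist","side","top")}
a=cv2.resize(D["top"]["img"][170:260,95:185],(450,450)); b=cv2.resize(D["wrist"]["img"][120:300,180:320],(350,450))
cv2.imwrite("pics/f.png",np.hstack([a,b]))
E
```

```text
True [500.55445959 238.9574138   99.89358475] [-2.02266141 -0.01127452  6.96811726]
15 75.0 [0.6 6.1 0.1] [ 1.25 -0.11  0.03] 13.72 13.64
30 60.0 [-0.3  5.   0.6] [ 1.23 -0.08 -0.  ] 13.83 14.1
45 45.0 [ 0.5  5.7 -0.4] [ 1.19 -0.17 -0.03] 13.69 14.56
60 30.0 [0.7 5.1 0.3] [ 1.08 -0.11 -0.01] 13.91 15.02
70 20.0 [ 1.2  5.1 -0.1] [ 1.12 -0.13 -0.04] 13.64 15.41
76 14.0 [ 0.1  5.2 -0.2] [ 1.13 -0.19  0.04] 13.79 15.76
80 10.0 [0.  5.9 0.9] [ 1.11 -0.16  0.04] 13.93 16.11
83 7.0 [0.9 5.3 0.8] [ 1.11 -0.12  0.06] 13.87 16.46
86 4.0 [0.6 5.4 0.2] [ 1.15 -0.18  0.13] 13.76 16.81
```

View pics/f.png

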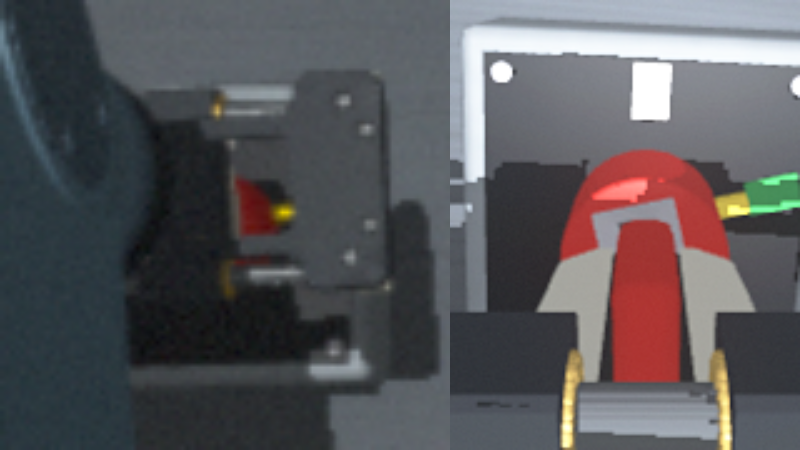

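The pointer is on the green mark and the moment is just starting to rise, so it is at the stop. Releasing and retreating.

```bash
python3 - <<'E'
from bench import robot
from h import *
robot.move_gripper(0.6); p=robot.current_tcp_pos()
robot.move_linear((p[0],p[1],230),speed=100); robot.move_ptp((380,20,300),(np.pi,0,np.radians(40))); robot.sleep(.3)
print(robot.current_contact_force(),robot.current_t())
D={n:robot.get_image(n) for n in("side","top")}
for b in blobs(D["top"],"blue",6): print("blue",cast(D["top"],[cv2.minAreaRect(b)[0]],90))
a=cv2.resize(D["top"]["img"][170:260,95:185],(400,400)); b=cv2.resize(D["side"]["img"][230:350,130:260],(400,400))
cv2.imwrite("pics/g.png",np.hstack([a,b]))
E
```

```text
[ 0.90787969  0.02259457 -0.48751682] 20.5833
blue [[ 530.67144462 -205.0929858    90.        ]]
```

View pics/g.png

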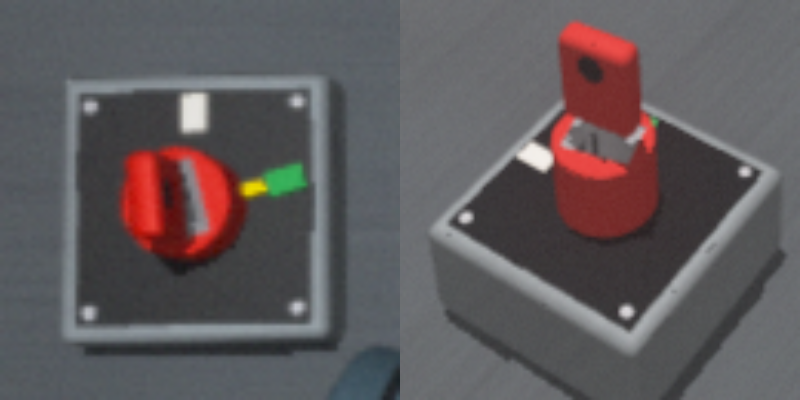

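```bash
python3 - <<'E'
from bench import robot
from h import *
r=robot.get_image("top")
print("head top (140)",cast(r,[(95+144/4.444,170+192/4.444)],140)," slot/barrel (86)",cast(r,[(95+187/4.444,170+201/4.444)],86))
s=robot.get_image("side")
# head top-face centre in side crop ~(600,40); blade/barrel
f=lambda u,v:(130+(u-400)*130/400,230+v*120/400)
print("side head top",cast(s,[f(600,45)],140),"head bottom",cast(s,[f(603,124)],96))
E
```

```text
head top (140) [[499.83228605 237.84836776 140.        ]]  slot/barrel (86) [[499.79933465 233.22260805  86.        ]]
side head top [[495.38875396 242.65612933 140.        ]] head bottom [[497.46148263 242.24368171  96.        ]]
```

```bash
python3 -c "
from bench import robot
print(robot.hand_in(),robot.current_t())"
```

```text
the job is handed in; nothing more can be done
the job is handed in; nothing more can be done
```

The red key is in the switch and the switch is turned on. I lifted the key from the stand and pushed it down until the force check stopped the move at TCP z = 99.9 mm. I then turned it 86° clockwise, released it, retreated and handed in; the clock read 20.6 s just before the last check pictures.

**Switch:** the last pictures show the yellow pointer on the green mark. The moment only reached 0.13 N m at 86°, so contact with the stop was light.

**Red key:** it stands upright and looks home. From the top camera, its head is at about (499.8, 237.8), against the keyway at (500.8, 238.1) from the wrist camera. The side camera put the head about 5–7 mm away from that point, using hand-picked pixels. A top-camera estimate of the barrel centre came out about 5 mm lower in y; part of the barrel was hidden by the key, so I trusted it less.

**Blue key:** it is within 1 mm of where it started in the top view.

**Robot:** it is clear of everything, with a contact-force reading of about 1 N, similar to the readings when it was touching nothing. The hand-in reports no verdict.

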